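Press down the summits of the site model

TASK

The white-topped summits of the three cardboard model hills stand a little proud on their pegs: press each one gently down until it lies on the cardboard terrace below, first the lowest hill, then the middle-height one, then the tallest. Push lightly so that the card is not crushed, pull nothing up, and leave the pavilion, the house and the glue bottle where they are.

Things in the scene. Friction and masses are not known exactly. Their poses are not given: they have to be found in the camera images.
- low_hill: the lowest model hill, fixed to the table: 2 stacked corrugated-board terraces of 12 mm each, every one 7 mm smaller all round than the one below, flat top terrace at 24 mm above the table; base about 98 x 82 mm, rounded. Origin at the centre of its underside, x along its length, z up
- low_top (a point): centre of the upper face of the summit of the lowest hill: a rounded white card plate about 58 x 48 mm, 5 mm thick, on an 8 mm layer of soft grey foam, carried by three short wooden pegs that slide straight down into the hill. Unpressed, the upper face is at 49 mm above the table at joint value 0 and 37 mm when the summit is fully down; the point moves with the plate
- low_cap (a joint): how far the pegs of the summit of the lowest hill have been pressed in (m): starts at 0 to 0.003 (gap under the foam 12 to 9 mm); 0.012 is fully down, lying on the top terrace, where it stops; negative means pulled up. The pegs are a friction fit: about 3.5 N moves the summit at any depth and it stays where it is left, with no spring back; the foam gives 1 mm for each 2.5 N pressed (so the plate sinks about 1.4 mm into it before the pegs slide) and recovers when let go
- mid_hill: the middle-height model hill, fixed to the table: 4 stacked corrugated-board terraces of 12 mm each, every one 7 mm smaller all round than the one below, flat top terrace at 48 mm above the table; base about 132 x 110 mm, rounded. Origin at the centre of its underside, x along its length, z up
- mid_top (a point): centre of the upper face of the summit of the middle-height hill: a rounded white card plate about 58 x 48 mm, 5 mm thick, on an 8 mm layer of soft grey foam, carried by three short wooden pegs that slide straight down into the hill. Unpressed, the upper face is at 73 mm above the table at joint value 0 and 61 mm when the summit is fully down; the point moves with the plate
- mid_cap (a joint): how far the pegs of the summit of the middle-height hill have been pressed in (m): starts at 0 to 0.003 (gap under the foam 12 to 9 mm); 0.012 is fully down, lying on the top terrace, where it stops; negative means pulled up. The pegs are a friction fit: about 3.5 N moves the summit at any depth and it stays where it is left, with no spring back; the foam gives 1 mm for each 2.5 N pressed (so the plate sinks about 1.4 mm into it before the pegs slide) and recovers when let go
- high_hill: the tallest model hill, fixed to the table: 6 stacked corrugated-board terraces of 12 mm each, every one 7 mm smaller all round than the one below, flat top terrace at 72 mm above the table; base about 166 x 138 mm, rounded. Origin at the centre of its underside, x along its length, z up
- high_top (a point): centre of the upper face of the summit of the tallest hill: a rounded white card plate about 58 x 48 mm, 5 mm thick, on an 8 mm layer of soft grey foam, carried by three short wooden pegs that slide straight down into the hill. Unpressed, the upper face is at 97 mm above the table at joint value 0 and 85 mm when the summit is fully down; the point moves with the plate
- high_cap (a joint): how far the pegs of the summit of the tallest hill have been pressed in (m): starts at 0 to 0.003 (gap under the foam 12 to 9 mm); 0.012 is fully down, lying on the top terrace, where it stops; negative means pulled up. The pegs are a friction fit: about 3.5 N moves the summit at any depth and it stays where it is left, with no spring back; the foam gives 1 mm for each 2.5 N pressed (so the plate sinks about 1.4 mm into it before the pegs slide) and recovers when let go
- pavilion: bystander, loose: white model pavilion, 72 mm across and 85 mm tall, six thin columns under a pointed round roof; origin at the centre of its underside
- house: bystander, loose: small white model house, 60 x 90 mm and 48 mm tall, flat roof over part of it; origin at the centre of its underside, long side along its y
- glue: bystander, loose: white glue bottle with a grey cap, 38 mm in diameter, 100 mm tall, standing; origin at the centre of its underside
Mind the look-alikes: they are no part of the job. Leave any pink look-alike of the high_hill alone.

How it is judged:
By the outcome, as a careful person would: the job done as asked, in the order asked, and still so for the second after the job is handed in, with the robot touching nothing.
It also fails if it takes over 53 s, if anything falls off the work surface, if the arm or the gripper's body presses on something with over 40 N, if the wrist force passes 120 N, or if a joint passes its speed limit or range.

ROBOT

A 6-joint arm with a two-finger parallel gripper is mounted at the origin on the work surface. World frame = base frame: x ahead of the robot, y to its left, z up, the work surface at z = 0. Lengths are in m, angles in degrees, forces in N, time in s.
With the tool pointing down it reaches from about 0.375 to 0.9 m from the base axis. Payload 3.1 kg.
Tool frame: the origin (TCP) lies midway between the tips of the shut fingers; the grasp point (between the pads) lies 19 mm behind it; z points along the fingers, y is the direction in which the jaws open and shut (so a half turn about z gives the same grasp; the last joint's range is limited). The gripper opens to 87 mm and grips with 3 to 60 N. Pads are 19 mm wide; open, the fingers measure 117 mm over their backs; the gripper's body (75 mm by 190 mm) begins 51 mm behind the grasp point.
Start: joints at [-10.227, 30.224, 82.088, -0, 67.689, -10.227], TCP at [0.625, 0, 0.201] pointing down, gripper open.
Joint ranges: [-176.69, 176.69], [-43.24, 126.21], [12.49, 139.97], [-82, 262], [0, 151.66], [-163.58, 163.58]. Speed limits (degrees/s): [159.86, 159.86, 180, 180, 180, 180].

INTERFACE

Orientations are given as a 3x3 rotation matrix whose columns are the frame's x, y, z axes.
In Python, from rig import bot gives the robot as it stands.
- The arm moves only by the tool carry_out, never from a script. Its arguments are lists of equal length, an entry for each row: "grip": the gripper's target within -1 to 1 (fully open at 1, half-way at 0, shut at -1); "slide": the shift along the tool's x, y, z in mm, a list of three; "twist": the turn, a rotation vector about the tool's x, y, z in rad, a list of three. In form: {"grip": [grip, ...], "slide": [[dx, dy, dz], ...], "twist": [[wx, wy, wz], ...]}. A call has 1 to 12 rows; each row shifts and turns the pose as measured when the row begins, along the tool's axes as they then stand; what a row does not reach is not made up. A row lasts 1/10 s, in which the tool goes at most 50 mm and 8.59 degrees, less where a joint would pass 70% of its speed; a pose out of reach is approached as far as the arm can. A call is refused whole if a number of a shift passes 50 or a number of a turn 0.15, either way. A call with a gripper value outside its range is refused whole. The fingers move at their own pace and stop on an object; the grip force is fixed at half the most. Time passes only in rows, so rows that do not move let the fingers close. It gives the time, the measured TCP pose, the force and the opening at its end, in the units of the state.
- bot.read_state(): the state, without advancing time (a new reading comes with each control period).
- bot.capture(name): name is "scene" or "side" or "wrist"; returns a dict with "color" (420x560x3 uint8, red, green, blue), "depth" (420x560 float32, m along the optical axis (not along the pixel's ray), 0 where there is no reading), "fx", "fy", "cx", "cy" (pixels), "position" and "rotation" of the camera in the world; the wrist camera has in their place "T_tool_cam" (4x4, takes a point from camera to tool coordinates, whose origin is the TCP and whose axes are the flange's). Camera axes: x right, y up, looking along -z (the intrinsics and any distortion apply to the point x, -y, -z); pixel columns grow to the right and rows downward; lengths in m; the calibration is good to about 2 mm. A picture is of the moment at which its call begins: read the wrist's pose just before it.
- bot.hand_in(): hands the job in, once; it reports no verdict.
The state is a dict: "time_s": time; "joint_positions": joint angles; "qvel": joint speeds; "tau": joint torques, N m; "position": TCP position; "tcp_rot": TCP orientation; "force": force on the tool from outside, world axes, zero at the start; "moment": the same for the moment, N m; "opening": opening from 0.0 (shut) to 1.0 (fully open).
Only numpy, scipy, OpenCV 4.12 (cv2) and the standard library are available. Lean on these libraries where they do the work, as an engineer would, in place of code of your own. Each camera call takes 0.05 s, during which the arm holds its last target.

## Working session

There is one attempt and no reset: what is moved stays moved. The work goes in short steps, Python scripts to look and compute and a tool call to move; the robot and the scene stay as the last step left them, time stands still between calls to the robot, and variables do not carry over. Pictures are saved under pics/ and viewed, and the job is handed in when it is done.

Besides the shell and the picture viewer there is one more tool, called after ">>>" by a JSON object that holds its "api" and its "payload". carry_out: Moves the arm, as the interface text tells. Its arguments: {"type":"object","properties":{"grip":{"type":"array"},"slide":{"type":"array"},"twist":{"type":"array"}},"required":["grip","slide","twist"]}

```bash
mkdir -p pics; cat > h.py <<'E'
import numpy as np, cv2
from rig import bot
def cap(n,f):
    c=bot.capture(n); cv2.imwrite('pics/'+f,c['color'][:,:,::-1]); np.savez('pics/'+f[:-4]+'.npz',**{k:v for k,v in c.items()}); return c
def pts(c):
    d=c['depth']; v,u=np.mgrid[:d.shape[0],:d.shape[1]]
    p=np.stack([(u-c['cx'])/c['fx']*d,-(v-c['cy'])/c['fy']*d,-d],-1)
    return p@np.array(c['rotation']).T+np.array(c['position'])
E
python3 - <<'E'
from h import *
s=bot.read_state(); print(s)
for n in ('scene','side'):
    c=cap(n,n+'1.png'); print({k:v for k,v in c.items() if k not in('color','depth')}); print((c['depth']>0).mean())
E
```

```text
{'time_s': 0.0, 'joint_positions': array([-1.02255437e+01,  3.02784724e+01,  8.21561663e+01, -2.61519192e-03,
        6.76892323e+01, -1.02273663e+01]), 'qvel': array([-0.03789055, -0.00408157, -0.07586611, -0.01006028, -0.07842785,
        0.04193519]), 'tau': array([-5.45745443e-04, -4.40045428e+01, -1.76593530e+01,  6.32597599e-02,
        5.83207863e-02, -1.53719384e-04]), 'position': array([6.24219864e-01, 1.75262208e-04, 1.99578204e-01]), 'tcp_rot': array([[-4.88186707e-05,  9.99997719e-01, -2.13511259e-03],
       [ 9.99999940e-01,  4.95495057e-05,  3.42241887e-04],
       [ 3.42346900e-04, -2.13509576e-03, -9.99997662e-01]]), 'force': array([ 0.06605085, -0.56594183, -0.93310421]), 'moment': array([-0.03161373,  0.02278187, -0.01977145]), 'opening': 0.9977219320592261}
{'fx': 485.5823572497642, 'fy': 485.5823572497642, 'cx': 282.952606286962, 'cy': 212.07583515671675, 'position': array([1.10204248, 0.73020609, 0.92563827]), 'rotation': array([[-0.79704791, -0.41898218,  0.43493513],
       [ 0.60384846, -0.54213346,  0.58434437],
       [-0.00903699,  0.72838537,  0.68510808]])}
0.9958928571428571
{'fx': 534.1915909901521, 'fy': 534.1915909901521, 'cx': 278.5701547671529, 'cy': 219.29522379119675, 'position': array([-0.04935606,  1.03720621,  0.74425851]), 'rotation': array([[-0.85433635,  0.26469519, -0.44726486],
       [-0.5196285 , -0.41884712,  0.74468336],
       [ 0.0097785 ,  0.86862164,  0.49537948]])}
0.9953486394557823
```

View pics/scene1.png

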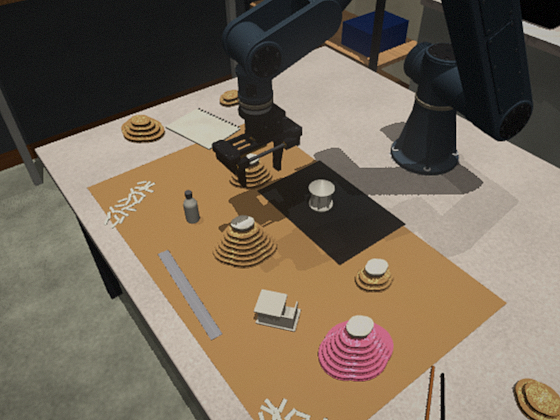

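View pics/side1.png

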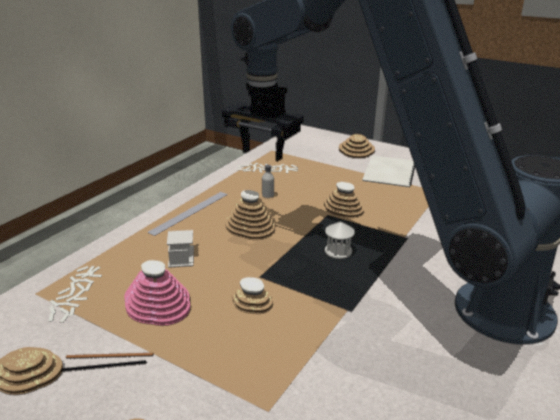

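The scene view shows the high hill at (243,225), the low one at (376,267), the mid one partly behind the gripper at (250,172), and the pink look-alike at (357,327). In the side view the summits are: low (252,287), high (251,197), mid (345,188). Next I'll measure them.

```bash
cat > m.py <<'E'
from h import *
import sys
rois={'scene':{'low':(376,267),'high':(243,223),'pink':(359,326)},'side':{'low':(252,286),'high':(251,197),'mid':(345,188),'pink':(153,269)}}
def ray(c,u,v,z):
    d=np.array(c['rotation'])@np.array([(u-c['cx'])/c['fx'],-(v-c['cy'])/c['fy'],-1]); o=np.array(c['position']); return o+d*(z-o[2])/d[2]
for n in rois:
    c=dict(np.load(f'pics/{n}1.npz')); P=pts(c)
    hsv=cv2.cvtColor(c['color'],cv2.COLOR_RGB2HSV)
    for k,(u,v) in rois[n].items():
        zmin={'low':.040,'mid':.062,'high':.086,'pink':.086}[k]
        m=np.zeros(hsv.shape[:2],bool); m[v-20:v+20,u-25:u+25]=1
        m&=(hsv[...,1]<70)&(hsv[...,2]>110)
        nl,lab,st,ce=cv2.connectedComponentsWithStats(m.astype(np.uint8))
        i=1+np.argmax(st[1:,4]); q=P[lab==i]; 
        zt=np.percentile(q[:,2],[10,50,90]); t=q[abs(q[:,2]-np.median(q[:,2]))<.004]
        mid=(t[:,:2].min(0)+t[:,:2].max(0))/2
        r=cv2.minAreaRect((t[:,:2]*1000).astype(np.float32))
        print(n,k,st[i],ce[i].round(1),'z',zt.round(4),'mean',t.mean(0).round(4),'mid',mid.round(4),'rect',[np.round(x,1) for x in r],'ray',ray(c,*ce[i],np.median(q[:,2])).round(4))
# bystanders
c=dict(np.load('pics/side1.npz'));P=pts(c)
for nm,(u,v) in dict(glue=(268,185),pav=(340,228),house=(180,238)).items(): print(nm,P[v,u].round(3))
E
python3 m.py
```

```text
scene low [365 259  23  16 299] [376.1 266.3] z [0.0445 0.0467 0.0487] mean [0.4835 0.2632 0.0467] mid [0.4837 0.2632] rect [array([483.4, 263.8]), array([50.1, 51.4]), np.float64(44.4)] ray [0.483  0.2635 0.0467]
scene high [231 216  24  13 245] [242.3 221.9] z [0.0909 0.0931 0.0952] mean [ 0.6746 -0.0128  0.0933] mid [ 0.6757 -0.0136] rect [array([675., -13.]), array([52. , 48.6]), np.float64(12.4)] ray [ 0.6738 -0.0128  0.0931]
scene pink [346 315  28  21 466] [359.5 325.3] z [0.0945 0.0967 0.0984] mean [0.6547 0.3792 0.0967] mid [0.6535 0.379 ] rect [array([654.2, 378.2]), array([47.7, 53.8]), np.float64(53.5)] ray [0.654  0.3792 0.0967]
side low [239 277  26  15 317] [251.5 284. ] z [0.0451 0.0479 0.0495] mean [0.4809 0.2653 0.048 ] mid [0.481  0.2645] rect [array([481.1, 265. ]), array([49.9, 52. ]), np.float64(34.2)] ray [0.4818 0.264  0.0479]
side high [241 190  18  10 157] [249.4 194.6] z [0.0916 0.0942 0.0959] mean [ 0.6726 -0.0113  0.0942] mid [ 0.673  -0.0121] rect [array([672.9, -13. ]), array([45.5, 57.8]), np.float64(34.3)] ray [ 0.6728 -0.0123  0.0942]
side mid [344 168  26  14 155] [362.1 172.6] z [-0.0017  0.0032  0.0074] mean [ 0.5457 -0.4887  0.0031] mid [ 0.5591 -0.4858] rect [array([ 562. , -476.7]), array([ 83.5, 107.1]), np.float64(23.1)] ray [ 0.5477 -0.4923  0.0032]
side pink [141 260  25  15 323] [152.9 267. ] z [0.0949 0.0978 0.0995] mean [0.6519 0.3808 0.0979] mid [0.6538 0.3811] rect [array([652.7, 379.3]), array([47.1, 58.8]), np.float64(52.2)] ray [0.6526 0.3799 0.0978]
glue [ 0.719 -0.179  0.042]
pav [ 0.403 -0.009  0.077]
house [0.74  0.197 0.045]
```

```bash
sed -i "s/'mid':(345,188)/'mid':(344,189)/; s/m\[v-20:v+20,u-25:u+25\]=1/h_=9 if k=='mid' else 20; m[v-h_:v+h_,u-h_-3:u+h_+3]=1/" m.py; python3 m.py|grep mid\ \\[; python3 - <<'E'
from h import *
c=cap('wrist','w1.png');print(c['T_tool_cam'])
im=cv2.imread('pics/side1.png')[150:250,300:400]; cv2.imwrite('pics/c1.png',cv2.resize(im,None,fx=5,fy=5))
E
```

```text
scene low [365 259  23  16 299] [376.1 266.3] z [0.0445 0.0467 0.0487] mean [0.4835 0.2632 0.0467] mid [0.4837 0.2632] rect [array([483.4, 263.8]), array([50.1, 51.4]), np.float64(44.4)] ray [0.483  0.2635 0.0467]
scene high [231 216  24  13 245] [242.3 221.9] z [0.0909 0.0931 0.0952] mean [ 0.6746 -0.0128  0.0933] mid [ 0.6757 -0.0136] rect [array([675., -13.]), array([52. , 48.6]), np.float64(12.4)] ray [ 0.6738 -0.0128  0.0931]
scene pink [346 315  28  21 466] [359.5 325.3] z [0.0945 0.0967 0.0984] mean [0.6547 0.3792 0.0967] mid [0.6535 0.379 ] rect [array([654.2, 378.2]), array([47.7, 53.8]), np.float64(53.5)] ray [0.654  0.3792 0.0967]
side low [239 277  26  15 317] [251.5 284. ] z [0.0451 0.0479 0.0495] mean [0.4809 0.2653 0.048 ] mid [0.481  0.2645] rect [array([481.1, 265. ]), array([49.9, 52. ]), np.float64(34.2)] ray [0.4818 0.264  0.0479]
side high [241 190  18  10 157] [249.4 194.6] z [0.0916 0.0942 0.0959] mean [ 0.6726 -0.0113  0.0942] mid [ 0.673  -0.0121] rect [array([672.9, -13. ]), array([45.5, 57.8]), np.float64(34.3)] ray [ 0.6728 -0.0123  0.0942]
side mid [336 181  19  10 149] [344.9 185.7] z [0.0019 0.0712 0.0735] mean [ 0.4978 -0.239   0.0716] mid [ 0.4983 -0.2386] rect [array([ 498.2, -239.1]), array([46.5, 53.9]), np.float64(48.3)] ray [ 0.4984 -0.2422  0.0712]
side pink [141 260  25  15 323] [152.9 267. ] z [0.0949 0.0978 0.0995] mean [0.6519 0.3808 0.0979] mid [0.6538 0.3811] rect [array([652.7, 379.3]), array([47.1, 58.8]), np.float64(52.2)] ray [0.6526 0.3799 0.0978]
[[ 1.61818151e-04  9.53558987e-01  3.01206296e-01  8.31909648e-02]
 [ 9.99999312e-01  1.95744521e-04 -1.15692133e-03  1.10907991e-03]
 [-1.16215221e-03  3.01206276e-01 -9.53558299e-01 -1.84921748e-01]
 [ 0.00000000e+00  0.00000000e+00  0.00000000e+00  1.00000000e+00]]
```

View pics/w1.png

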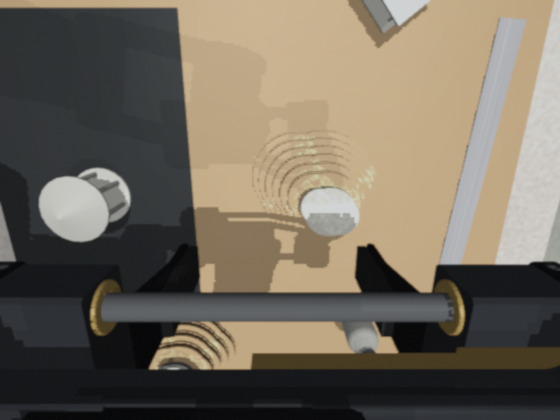

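View pics/c1.png

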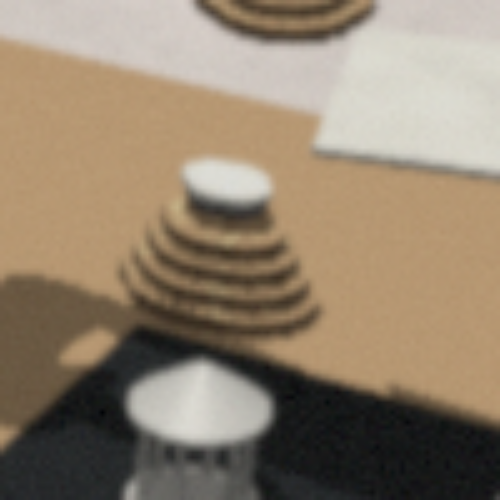

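The summits are at about low (0.482, 0.264, 0.047), mid (0.498, -0.239, 0.072) and high (0.673, -0.0125, 0.094). All three heights match the expected ones. Tool x points along world y, and tool y along world x. I'll shut the gripper and move over the low hill.

>>> {"api": "carry_out", "payload": {"grip": [-1,-1,-1,-1,-1,-1,-1,-1,-1,-1], "slide": [[33,-18,0],[33,-18,0],[33,-18,0],[33,-18,0],[33,-18,0],[33,-18,0],[33,-17,0],[33,-17,0],[0,0,0],[0,0,0]], "twist": [[0,0,0],[0,0,0],[0,0,0],[0,0,0],[0,0,0],[0,0,0],[0,0,0],[0,0,0],[0,0,0],[0,0,0]]}}

```text
time_s: 1.15
position: [0.4769, 0.2718, 0.1964]
tcp_rot: [[0.004, 1.0, -0.005], [1.0, -0.004, -0.001], [-0.001, -0.005, -1.0]]
force: [0.7, -0.0, -0.6]
opening: 0.171
```

>>> {"api": "carry_out", "payload": {"grip": [-1,-1,-1,-1,-1,-1], "slide": [[-6,4,30],[-2,1,30],[0,0,30],[0,0,20],[0,0,10],[0,0,0]], "twist": [[0,0,0],[0,0,0],[0,0,0],[0,0,0],[0,0,0],[0,0,0]]}}

```text
time_s: 1.75
position: [0.4881, 0.2588, 0.0737]
tcp_rot: [[0.01, 1.0, 0.002], [1.0, -0.01, -0.001], [-0.001, 0.002, -1.0]]
force: [0.4, -0.6, 0.3]
opening: 0.002
```

```bash
python3 - <<'E'
from h import *
print(bot.read_state()['position'],bot.read_state()['force'])
c=cap('side','s2.png'); d=cap('scene','sc2.png')
im=c['color'][200:320,170:330]; cv2.imwrite('pics/c2.png',cv2.resize(im[:,:,::-1],None,fx=4,fy=4))
E
sed "s/{n}1.npz/{dict(scene='sc2',side='s2')[n]}.npz/; s/'scene':{/'scene':{'mid':(251,165),/" m.py > m2.py; python3 m2.py | egrep "mid \[|high"
```

```text
[0.48807278 0.25879344 0.07372727] [ 0.41271418 -0.5576122   0.26791756]
scene mid [240 156  20   8 129] [248.9 159.1] z [0.0679 0.0701 0.0727] mean [ 0.5019 -0.2397  0.0702] mid [ 0.4996 -0.24  ] rect [array([ 502.8, -238.5]), array([40.1, 53.4]), np.float64(49.3)] ray [ 0.5014 -0.2397  0.0701]
scene low [368 261  20  14 174] [378.9 268.2] z [0.0446 0.0468 0.0489] mean [0.4827 0.2717 0.0467] mid [0.4834 0.2706] rect [array([481.9, 271.6]), array([54.6, 29.8]), np.float64(10.6)] ray [0.482  0.2717 0.0468]
scene high [231 215  23  14 252] [242.  221.7] z [0.091  0.0931 0.0951] mean [ 0.6748 -0.0132  0.0932] mid [ 0.6759 -0.0139] rect [array([673.6, -13.5]), array([46.7, 54.3]), np.float64(38.2)] ray [ 0.6739 -0.0138  0.0931]
scene pink [346 315  28  21 468] [359.5 325.3] z [0.0943 0.0965 0.0984] mean [0.6548 0.379  0.0966] mid [0.6543 0.3795] rect [array([654.9, 378.7]), array([47.7, 51.8]), np.float64(45.7)] ray [0.6539 0.3791 0.0965]
side low [239 278  24  14 249] [250.2 284.9] z [0.0457 0.0481 0.0499] mean [0.4813 0.268  0.048 ] mid [0.4817 0.2644] rect [array([481.5, 266.3]), array([47.5, 49. ]), np.float64(34.9)] ray [0.4822 0.2681 0.0481]
side high [267 177   7   4  23] [269.8 178.2] z [0.0608 0.0649 0.069 ] mean [ 0.7143 -0.1799  0.0647] mid [ 0.7154 -0.1822] rect [array([ 713.4, -181.9]), array([23.8, 11.3]), np.float64(67.3)] ray [ 0.7139 -0.1803  0.0649]
side mid [336 181  19  10 149] [344.8 185.7] z [0.0014 0.0713 0.0739] mean [ 0.4978 -0.239   0.0716] mid [ 0.4975 -0.2406] rect [array([ 498.8, -239.8]), array([47.2, 60.3]), np.float64(49.0)] ray [ 0.4986 -0.242   0.0713]
side pink [141 260  25  15 320] [152.8 267. ] z [0.095  0.0978 0.0992] mean [0.652  0.3807 0.0978] mid [0.6521 0.3796] rect [array([654. , 379.4]), array([47.8, 57.6]), np.float64(41.2)] ray [0.6527 0.38   0.0978]
```

View pics/c2.png

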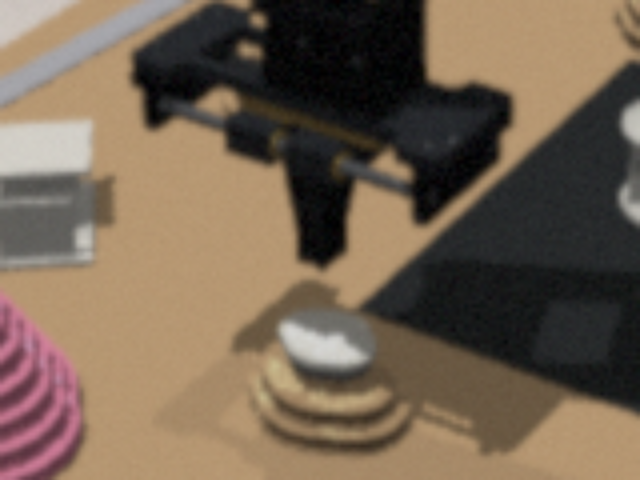

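View pics/sc2.png

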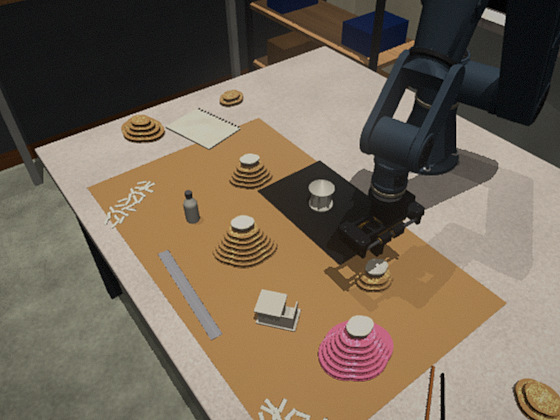

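The tool is above the low summit, so I'll centre it and go down to near contact. The scene view also gives the mid hill without occlusion, at (0.500, -0.240).

>>> {"api": "carry_out", "payload": {"grip": [-1,-1,-1,-1,-1,-1], "slide": [[5,-6,5],[0,0,5],[0,0,5],[0,0,5],[0,0,0],[0,0,0]], "twist": [[0,0,0],[0,0,0],[0,0,0],[0,0,0],[0,0,0],[0,0,0]]}}

```text
time_s: 2.45
position: [0.4854, 0.2661, 0.0573]
tcp_rot: [[0.009, 1.0, 0.012], [1.0, -0.009, 0.003], [0.003, 0.012, -1.0]]
force: [-0.3, -0.4, 0.0]
opening: 0.007
```

>>> {"api": "carry_out", "payload": {"grip": [-1,-1,-1,-1,-1,-1], "slide": [[-1,-3,3],[0,0,3],[0,0,2],[0,0,2],[0,0,2],[0,0,0]], "twist": [[0.012,-0.003,0],[0,0,0],[0,0,0],[0,0,0],[0,0,0],[0,0,0]]}}

```text
time_s: 3.05
position: [0.4825, 0.2651, 0.0443]
tcp_rot: [[0.009, 1.0, -0.0], [1.0, -0.009, -0.0], [-0.0, -0.0, -1.0]]
force: [0.9, 0.7, -0.5]
opening: 0.006
```

>>> {"api": "carry_out", "payload": {"grip": [-1,-1,-1,-1], "slide": [[0,0,1.5],[0,0,1.5],[0,0,1],[0,0,0]], "twist": [[0,0,0],[0,0,0],[0,0,0],[0,0,0]]}}

```text
time_s: 3.45
position: [0.4826, 0.2651, 0.04]
tcp_rot: [[0.009, 1.0, -0.0], [1.0, -0.009, -0.0], [-0.0, -0.0, -1.0]]
force: [0.6, -0.6, 1.0]
opening: 0.004
```

```bash
cat > look.py <<'E'
from h import *
import sys
t=sys.argv[1]; b=list(map(int,sys.argv[2:6]))
s=bot.read_state(); print(s['position'].round(4),s['force'].round(2))
c=cap('side',t+'.png'); im=c['color'][b[0]:b[1],b[2]:b[3],::-1]; cv2.imwrite('pics/c'+t+'.png',cv2.resize(im,None,fx=6,fy=6,interpolation=cv2.INTER_CUBIC))
print(bot.read_state()['force'].round(2))
E
python3 look.py s3 230 320 200 310
```

```text
[0.4826 0.2651 0.04  ] [ 0.57 -0.57  1.05]
[-0.54  0.4  -0.19]
```

View pics/cs3.png

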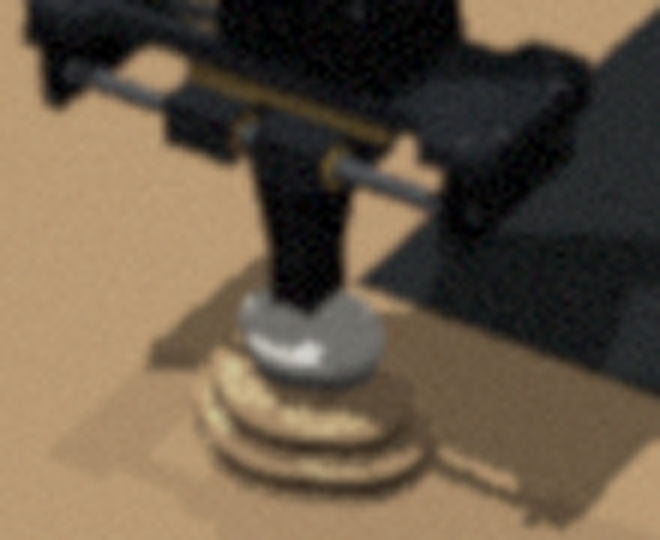

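```bash
cat > z.py <<'E'
from h import *
import sys
# usage: file u v : plate z via low saturation pixels near depth window
for f,u,v,zl,zh in [a.split(',') for a in sys.argv[1:]]:
    c=dict(np.load(f'pics/{f}.npz')); P=pts(c); hsv=cv2.cvtColor(c['color'],cv2.COLOR_RGB2HSV)
    m=np.zeros(P.shape[:2],bool); u=int(u);v=int(v); m[v-16:v+16,u-20:u+20]=1
    m&=(hsv[...,1]<70)&(hsv[...,2]>95)&(P[...,2]>float(zl))&(P[...,2]<float(zh)); q=P[m]
    w=np.argwhere(m)
    print(f,len(q),'z',np.percentile(q[:,2],[10,50,90]).round(4),'rows',w[:,0].min(),w[:,0].max(),'cols',w[:,1].min(),w[:,1].max())
E
python3 z.py side1,252,286,.02,.07 s2,252,286,.02,.07 s3,252,286,.02,.07
```

```text
side1 295 z [0.046  0.048  0.0496] rows 278 292 cols 240 263
s2 291 z [0.046  0.048  0.0499] rows 278 292 cols 240 263
s3 242 z [0.0463 0.0479 0.0497] rows 279 291 cols 240 263
```

```bash
python3 - <<'E'
from h import *
c=dict(np.load('pics/s3.npz'));P=pts(c)
def proj(p):
    q=np.array(c['rotation']).T@(np.array(p)-c['position']); return c['cx']+c['fx']*q[0]/-q[2], c['cy']-c['fy']*q[1]/-q[2]
for z in (.04,.047,.055,.06): print(z,proj([.4826,.2651,z]))
for v in range(268,288,1): print(v,[tuple((P[v,u]*1000).round(0).astype(int)) for u in (247,251,255)], c['color'][v,251])
E
```

```text
0.04 (np.float64(250.9139043311381), np.float64(287.1320710623117))
0.047 (np.float64(250.86267681296795), np.float64(284.5310019706982))
0.055 (np.float64(250.80375421003316), np.float64(281.5392161734237))
0.06 (np.float64(250.76672169058168), np.float64(279.65889588521696))
268 [(np.int64(485), np.int64(274), np.int64(95)), (np.int64(473), np.int64(277), np.int64(101)), (np.int64(469), np.int64(268), np.int64(98))] [14 11 12]
269 [(np.int64(486), np.int64(273), np.int64(91)), (np.int64(473), np.int64(277), np.int64(98)), (np.int64(470), np.int64(267), np.int64(93))] [6 7 7]
270 [(np.int64(484), np.int64(277), np.int64(92)), (np.int64(476), np.int64(274), np.int64(93)), (np.int64(472), np.int64(264), np.int64(88))] [14 17 10]
271 [(np.int64(483), np.int64(278), np.int64(90)), (np.int64(472), np.int64(280), np.int64(96)), (np.int64(471), np.int64(266), np.int64(87))] [ 2  2 11]
272 [(np.int64(484), np.int64(276), np.int64(86)), (np.int64(473), np.int64(278), np.int64(92)), (np.int64(474), np.int64(261), np.int64(81))] [4 9 7]
273 [(np.int64(486), np.int64(274), np.int64(82)), (np.in
[... 1552 characters left out ...]
 np.int64(48)), (np.int64(478), np.int64(256), np.int64(47))] [99 97 92]
284 [(np.int64(490), np.int64(269), np.int64(48)), (np.int64(484), np.int64(262), np.int64(46)), (np.int64(476), np.int64(258), np.int64(46))] [111 111 106]
285 [(np.int64(488), np.int64(272), np.int64(48)), (np.int64(482), np.int64(266), np.int64(46)), (np.int64(473), np.int64(263), np.int64(49))] [118 116 110]
286 [(np.int64(485), np.int64(277), np.int64(49)), (np.int64(478), np.int64(271), np.int64(49)), (np.int64(471), np.int64(266), np.int64(48))] [139 136 134]
287 [(np.int64(485), np.int64(277), np.int64(47)), (np.int64(478), np.int64(272), np.int64(47)), (np.int64(470), np.int64(268), np.int64(47))] [185 181 177]
```

```bash
python3 - <<'E'
from h import *
for f,x,y in(('s2',.488,.259),('s3',.4826,.2651)):
    c=dict(np.load(f'pics/{f}.npz'));P=pts(c)
    dark=c['color'].max(-1)<50
    m=dark&(abs(P[...,0]-x)<.03)&(abs(P[...,1]-y)<.03)&(P[...,2]>.03)&(P[...,2]<.14)
    z=P[m][:,2]; print(f,m.sum(),np.sort(z)[:15].round(3)); 
    for a in np.arange(.05,.13,.01):
        q=P[m&(abs(P[...,2]-a)<.005)]
        if len(q): print(a.round(3),len(q),q.min(0).round(3),q.max(0).round(3))
E
ls
```

```text
s2 171 [0.099 0.099 0.101 0.101 0.101 0.102 0.102 0.102 0.102 0.103 0.103 0.103
 0.103 0.103 0.104]
0.1 17 [0.478 0.252 0.099] [0.493 0.271 0.105]
0.11 45 [0.477 0.253 0.105] [0.494 0.272 0.115]
0.12 40 [0.476 0.254 0.115] [0.494 0.273 0.125]
s3 226 [0.064 0.065 0.065 0.065 0.065 0.066 0.066 0.067 0.067 0.067 0.068 0.068
 0.068 0.069 0.069]
0.06 3 [0.475 0.26  0.064] [0.478 0.275 0.065]
0.07 41 [0.471 0.258 0.065] [0.491 0.278 0.075]
0.08 41 [0.469 0.257 0.075] [0.489 0.279 0.085]
0.09 42 [0.47  0.26  0.086] [0.489 0.278 0.095]
0.1 48 [0.468 0.262 0.095] [0.492 0.28  0.105]
0.11 49 [0.466 0.26  0.105] [0.493 0.28  0.114]
0.12 2 [0.466 0.277 0.116] [0.489 0.279 0.117]
h.py
look.py
m.py
m2.py
pics
z.py
```

The visible fingertips sit about 22 mm above the reported TCP (about 0.064 against 0.040). Force is near zero and the plate hasn't moved, so there's no contact yet. I'll go down in small steps and watch the force.

>>> {"api": "carry_out", "payload": {"grip": [-1,-1,-1,-1], "slide": [[0,0,3],[0,0,2],[0,0,2],[0,0,0]], "twist": [[0,0,0],[0,0,0],[0,0,0],[0,0,0]]}}

```text
time_s: 3.9
position: [0.4827, 0.2651, 0.0326]
tcp_rot: [[0.009, 1.0, 0.0], [1.0, -0.009, -0.0], [-0.0, 0.0, -1.0]]
force: [1.0, -0.2, 0.2]
opening: 0.006
```

```bash
python3 look.py s4 230 320 200 310;python3 z.py s4,252,286,.02,.07
```

```text
[0.4827 0.2651 0.0326] [ 0.97 -0.2   0.22]
[ 0.08 -0.59  0.15]
s4 199 z [0.0461 0.0481 0.05  ] rows 279 291 cols 240 263
```

View pics/cs4.png

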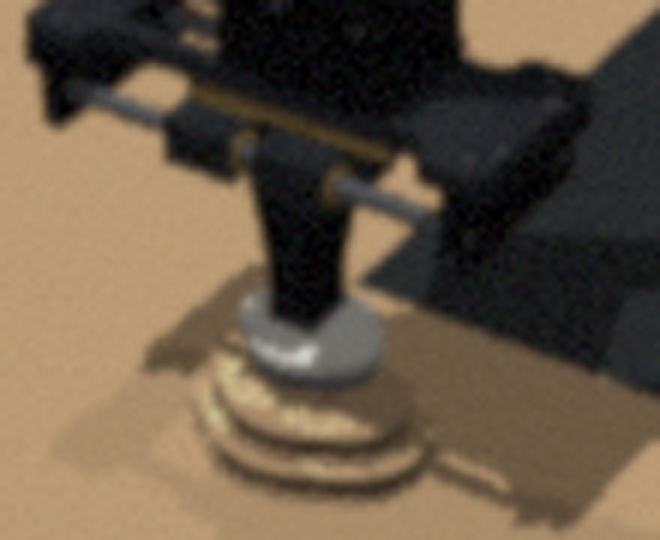

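Still no contact and the plate hasn't moved. I'll keep going down.

>>> {"api": "carry_out", "payload": {"grip": [-1,-1,-1,-1], "slide": [[0,0,1.5],[0,0,1.5],[0,0,1],[0,0,0]], "twist": [[0,0,0],[0,0,0],[0,0,0],[0,0,0]]}}

```text
time_s: 4.35
position: [0.4829, 0.2652, 0.0284]
tcp_rot: [[0.009, 1.0, 0.001], [1.0, -0.009, -0.0], [-0.0, 0.001, -1.0]]
force: [0.2, 1.1, 0.1]
opening: 0.009
```

>>> {"api": "carry_out", "payload": {"grip": [-1,-1,-1,-1], "slide": [[0,0,1],[0,0,1],[0,0,1],[0,0,0]], "twist": [[0,0,0],[0,0,0],[0,0,0],[0,0,0]]}}

```text
time_s: 4.75
position: [0.483, 0.2653, 0.0255]
tcp_rot: [[0.009, 1.0, 0.001], [1.0, -0.009, 0.0], [0.0, 0.001, -1.0]]
force: [-0.2, -0.6, 2.5]
opening: 0.004
```

Contact: 2.5 N at reported z 0.0255. The offset is therefore about 21 mm, which agrees with the picture. I'll press on gently.

>>> {"api": "carry_out", "payload": {"grip": [-1,-1,-1,-1,-1,-1], "slide": [[0,0,1.5],[0,0,1.5],[0,0,1.5],[0,0,1.5],[0,0,1],[0,0,0]], "twist": [[0,0,0],[0,0,0],[0,0,0],[0,0,0],[0,0,0],[0,0,0]]}}

```text
time_s: 5.35
position: [0.4831, 0.2652, 0.019]
tcp_rot: [[0.009, 1.0, 0.001], [1.0, -0.009, 0.0], [0.0, 0.001, -1.0]]
force: [-1.2, -0.9, 3.9]
opening: 0.004
```

>>> {"api": "carry_out", "payload": {"grip": [-1,-1,-1,-1], "slide": [[0,0,1],[0,0,1],[0,0,1],[0,0,0]], "twist": [[0,0,0],[0,0,0],[0,0,0],[0,0,0]]}}

```text
time_s: 5.75
position: [0.4831, 0.2653, 0.0157]
tcp_rot: [[0.009, 1.0, 0.001], [1.0, -0.009, 0.0], [0.0, 0.001, -1.0]]
force: [-0.9, -1.0, 3.9]
opening: 0.007
```

>>> {"api": "carry_out", "payload": {"grip": [-1,-1,-1], "slide": [[0,0,1],[0,0,0.7],[0,0,0]], "twist": [[0,0,0],[0,0,0],[0,0,0]]}}

```text
time_s: 6.05
position: [0.4831, 0.2653, 0.0139]
tcp_rot: [[0.009, 1.0, 0.001], [1.0, -0.009, 0.0], [0.0, 0.001, -1.0]]
force: [-0.6, 0.3, 3.3]
opening: 0.008
```

>>> {"api": "carry_out", "payload": {"grip": [-1,-1,-1], "slide": [[0,0,0.7],[0,0,0.7],[0,0,0]], "twist": [[0,0,0],[0,0,0],[0,0,0]]}}

```text
time_s: 6.35
position: [0.4831, 0.2653, 0.0129]
tcp_rot: [[0.009, 1.0, 0.002], [1.0, -0.009, 0.0], [0.0, 0.002, -1.0]]
force: [-1.1, 0.1, 6.2]
opening: 0.001
```

>>> {"api": "carry_out", "payload": {"grip": [-1,-1], "slide": [[0,0,0.7],[0,0,0]], "twist": [[0,0,0],[0,0,0]]}}

```text
time_s: 6.55
position: [0.4831, 0.2653, 0.0129]
tcp_rot: [[0.008, 1.0, 0.002], [1.0, -0.008, 0.0], [0.0, 0.002, -1.0]]
force: [-1.5, -0.5, 5.7]
opening: 0.008
```

>>> {"api": "carry_out", "payload": {"grip": [-1,-1], "slide": [[0,0,1.2],[0,0,0.5]], "twist": [[0,0,0],[0,0,0]]}}

```text
time_s: 6.75
position: [0.4831, 0.2653, 0.0121]
tcp_rot: [[0.008, 1.0, 0.002], [1.0, -0.008, 0.0], [0.0, 0.002, -1.0]]
force: [-0.8, -0.6, 8.1]
opening: 0.006
```

```bash
python3 look.py s5 230 320 200 310;python3 z.py s5,252,286,.02,.07
```

```text
[0.4831 0.2653 0.0121] [-0.84 -0.58  8.1 ]
[-1.25 -0.67  8.41]
s5 181 z [0.0312 0.0335 0.0352] rows 284 298 cols 240 264
```

View pics/cs5.png

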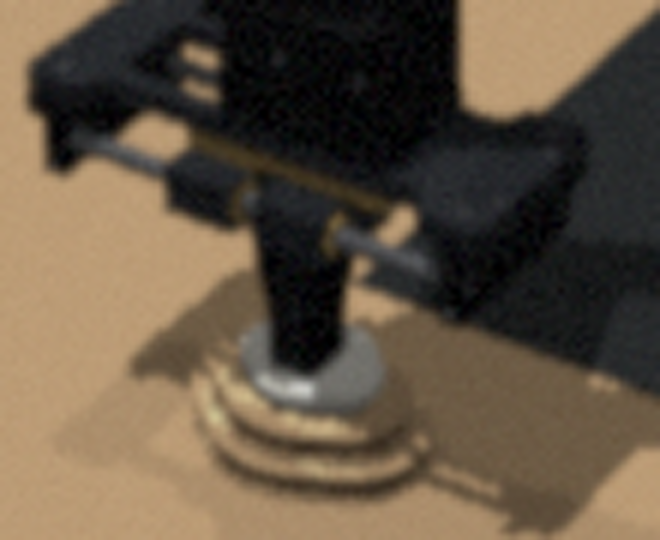

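The plate is at 33.5 mm under 8 N. That is 37 mm less the 3.3 mm of foam give, so the low summit is fully down. I'll lift off and move over to the mid hill.

>>> {"api": "carry_out", "payload": {"grip": [-1,-1,-1,-1,-1,-1,-1,-1,-1,-1,-1,-1], "slide": [[0,0,-8],[0,0,-30],[0,0,-40],[0,0,-40],[-30,1,-10],[-45,1,0],[-45,1,0],[-45,1,0],[-45,1,0],[-45,1,0],[-45,1,0],[-45,1,0]], "twist": [[0,0,0],[0,0,0],[0,0,0],[0,0,0],[0,0,0],[0,0,0],[0,0,0],[0,0,0],[0,0,0],[0,0,0],[0,0,0],[0,0,0]]}}

```text
time_s: 8.0
position: [0.4926, -0.0858, 0.1456]
tcp_rot: [[-0.004, 1.0, 0.011], [1.0, 0.004, 0.001], [0.001, 0.011, -1.0]]
force: [0.4, 0.1, -0.1]
opening: 0.003
```

```bash
python3 look.py s6 230 320 200 310;python3 z.py s6,252,286,.02,.07
```

```text
[ 0.4926 -0.0858  0.1456] [ 0.4   0.08 -0.09]
[ 1.49 -3.4   0.26]
s6 303 z [0.0345 0.0369 0.0387] rows 282 296 cols 240 264
```

View pics/s6.png

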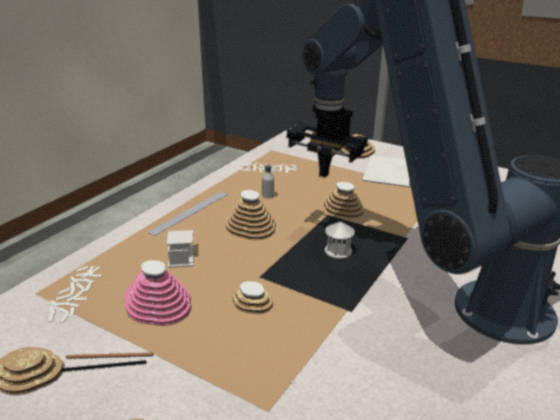

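With the tool clear, the low plate rests at 36.9 mm, fully down. On to the mid hill.

>>> {"api": "carry_out", "payload": {"grip": [-1,-1,-1,-1,-1,-1,-1,-1], "slide": [[-40,2,0],[-40,2,0],[-40,2,0],[-25,1,0],[0,0,20],[0,0,20],[0,0,10],[0,0,0]], "twist": [[0.01,0,0],[0,0,0],[0,0,0],[0,0,0],[0,0,0],[0,0,0],[0,0,0],[0,0,0]]}}

```text
time_s: 8.85
position: [0.5026, -0.2501, 0.095]
tcp_rot: [[0.009, 1.0, 0.008], [1.0, -0.009, -0.008], [-0.008, 0.008, -1.0]]
force: [0.7, 0.5, -0.1]
opening: 0.009
```

>>> {"api": "carry_out", "payload": {"grip": [-1,-1,-1,-1,-1,-1], "slide": [[9,-3,8],[0,0,8],[0,0,8],[0,0,6],[0,0,3],[0,0,0]], "twist": [[0.008,0.008,0],[0,0,0],[0,0,0],[0,0,0],[0,0,0],[0,0,0]]}}

```text
time_s: 9.45
position: [0.5007, -0.2389, 0.0608]
tcp_rot: [[0.006, 1.0, 0.001], [1.0, -0.006, -0.001], [-0.001, 0.001, -1.0]]
force: [0.3, -0.5, 0.6]
opening: 0.005
```

```bash
python3 look.py s7 130 230 300 400; python3 -c "
from h import *
c=cap('scene','sc7.png')['color'][90:200,190:310,::-1]; cv2.imwrite('pics/csc7.png',cv2.resize(c,None,fx=5,fy=5))"
```

```text
[ 0.5007 -0.2389  0.0608] [ 0.28 -0.46  0.55]
[0.51 0.69 0.36]
```

View pics/cs7.png

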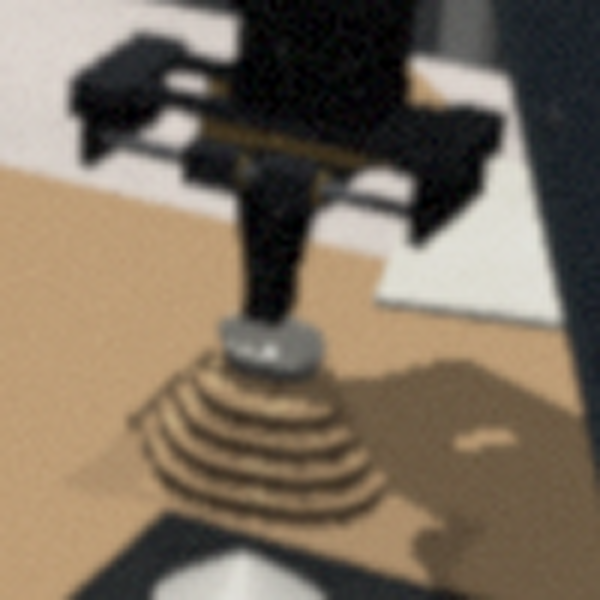

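View pics/csc7.png

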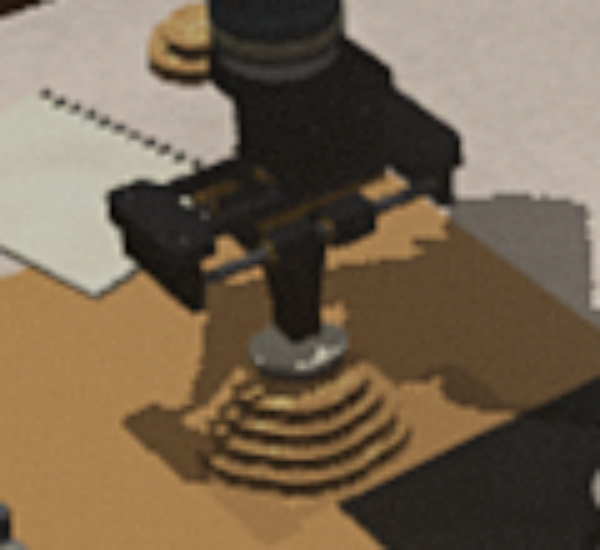

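Both views show the fingertips centred just above the mid plate. I'll go down to contact, expected near reported z 0.050.

>>> {"api": "carry_out", "payload": {"grip": [-1,-1,-1,-1,-1,-1], "slide": [[0,0,3],[0,0,3],[0,0,2],[0,0,2],[0,0,1],[0,0,0]], "twist": [[0,0,0],[0,0,0],[0,0,0],[0,0,0],[0,0,0],[0,0,0]]}}

```text
time_s: 10.15
position: [0.5016, -0.24, 0.0502]
tcp_rot: [[0.007, 1.0, 0.004], [1.0, -0.007, -0.002], [-0.002, 0.004, -1.0]]
force: [-0.5, 1.1, -0.2]
opening: 0.008
```

>>> {"api": "carry_out", "payload": {"grip": [-1,-1,-1,-1], "slide": [[0,0,1],[0,0,1],[0,0,1],[0,0,0]], "twist": [[0,0,0],[0,0,0],[0,0,0],[0,0,0]]}}

```text
time_s: 10.55
position: [0.5017, -0.24, 0.048]
tcp_rot: [[0.007, 1.0, 0.004], [1.0, -0.007, -0.003], [-0.003, 0.004, -1.0]]
force: [-0.6, 0.6, 2.0]
opening: 0.003
```

Contact. Fully down while sliding should be near reported z 0.037–0.038.

>>> {"api": "carry_out", "payload": {"grip": [-1,-1,-1,-1,-1,-1], "slide": [[0,0,1.5],[0,0,1.5],[0,0,1.5],[0,0,1.5],[0,0,1],[0,0,0]], "twist": [[0,0,0],[0,0,0],[0,0,0],[0,0,0],[0,0,0],[0,0,0]]}}

```text
time_s: 11.15
position: [0.5017, -0.24, 0.0409]
tcp_rot: [[0.007, 1.0, 0.004], [1.0, -0.007, -0.003], [-0.003, 0.004, -1.0]]
force: [-0.5, -0.1, 3.0]
opening: 0.003
```

>>> {"api": "carry_out", "payload": {"grip": [-1,-1,-1,-1], "slide": [[0,0,1],[0,0,1],[0,0,1],[0,0,0]], "twist": [[0,0,0],[0,0,0],[0,0,0],[0,0,0]]}}

```text
time_s: 11.55
position: [0.5017, -0.24, 0.0376]
tcp_rot: [[0.007, 1.0, 0.004], [1.0, -0.007, -0.003], [-0.003, 0.004, -1.0]]
force: [-0.1, 0.9, 4.7]
opening: 0.008
```

>>> {"api": "carry_out", "payload": {"grip": [-1,-1,-1], "slide": [[0,0,1],[0,0,1],[0,0,0.5]], "twist": [[0,0,0],[0,0,0],[0,0,0]]}}

```text
time_s: 11.85
position: [0.5017, -0.2401, 0.036]
tcp_rot: [[0.006, 1.0, 0.004], [1.0, -0.006, -0.003], [-0.003, 0.004, -1.0]]
force: [-1.0, 0.6, 8.0]
opening: 0.005
```

```bash
python3 look.py s8 130 230 300 400; python3 z.py side1,344,189,.04,.08 s7,344,189,.04,.08 s8,344,189,.04,.08
```

```text
[ 0.5017 -0.2401  0.036 ] [-0.98  0.63  7.96]
[-1.43  0.84  7.28]
side1 133 z [0.0694 0.0714 0.0735] rows 182 191 cols 336 353
s7 108 z [0.0694 0.0718 0.0737] rows 182 191 cols 336 353
s8 88 z [0.0539 0.0569 0.0596] rows 187 196 cols 336 353
```

At 8 N the mid plate is at about 57 mm, so it has bottomed. I'll lift and move to the tallest hill, target (0.674, -0.013).

>>> {"api": "carry_out", "payload": {"grip": [-1,-1,-1,-1,-1,-1,-1,-1,-1,-1,-1,-1], "slide": [[0,0,-8],[0,0,-30],[0,0,-40],[0,0,-40],[20,16,0],[30,24,0],[30,24,0],[30,24,0],[30,24,0],[30,24,0],[25,18,0],[0,0,0]], "twist": [[0,0,0],[0,0,0],[0,0,0],[0,0,0],[0,0,0],[0,0,0],[0,0,0],[0,0,0],[0,0,0],[0,0,0],[0,0,0],[0,0,0]]}}

```text
time_s: 13.1
position: [0.6647, -0.041, 0.1586]
tcp_rot: [[0.012, 1.0, 0.01], [1.0, -0.012, -0.004], [-0.004, 0.01, -1.0]]
force: [-0.0, -1.0, 0.2]
opening: 0.004
```

```bash
python3 look.py s9 130 230 300 400; python3 z.py s9,344,194,.04,.08
```

```text
[ 0.6647 -0.041   0.1586] [-0.03 -1.03  0.19]
[ 0.16 -0.28  0.53]
s9 136 z [0.058  0.0603 0.0626] rows 185 196 cols 336 353
```

>>> {"api": "carry_out", "payload": {"grip": [-1,-1,-1,-1,-1,-1,-1], "slide": [[20,6,0],[7,2,10],[0,0,20],[0,0,20],[0,0,10],[0,0,4],[0,0,0]], "twist": [[0.01,0.004,0],[0,0,0],[0,0,0],[0,0,0],[0,0,0],[0,0,0],[0,0,0]]}}

```text
time_s: 13.85
position: [0.6663, -0.0221, 0.089]
tcp_rot: [[0.017, 1.0, -0.009], [1.0, -0.017, -0.004], [-0.005, -0.009, -1.0]]
force: [0.2, 0.1, -0.5]
opening: 0.012
```

```bash
python3 look.py s10 130 240 200 310; python3 -c "
from h import *
c=cap('scene','sc10.png')['color'][160:270,190:310,::-1]; cv2.imwrite('pics/csc10.png',cv2.resize(c,None,fx=5,fy=5))"; python3 z.py sc2,250,159,.04,.08 sc10,250,162,.04,.08
```

```text
[ 0.6663 -0.0221  0.089 ] [ 0.21  0.11 -0.54]
[-1.04 -0.27 -0.18]
sc2 151 z [0.0679 0.0702 0.0727] rows 154 163 cols 240 258Traceback (most recent call last):
  File "z.py", line 9, in <module>
    print(f,len(q),'z',np.percentile(q[:,2],[10,50,90]).round(4),'rows',w[:,0].min(),w[:,0].max(),'cols',w[:,1].min(),w[:,1].max())
                       ~~~~~~~~~~~~~^^^^^^^^^^^^^^^^^^^
    return _quantile_unchecked(
        a, q, axis, out, overwrite_input, method, keepdims, weights)
    return _ureduce(a,
                    func=_quantile_ureduce_func,
    ...<5 lines>...
                    overwrite_input=overwrite_input,
                    method=method)
    r = func(a, **kwargs)
    result = _quantile(arr,
                       quantiles=q,
    ...<2 lines>...
                       out=out,
                       weights=wgt)
    slices_having_nans = np.isnan(arr[-1, ...])
                                  ~~~^^^^^^^^^
IndexError: index -1 is out of bounds for axis 0 with size 0
```

View pics/cs10.png

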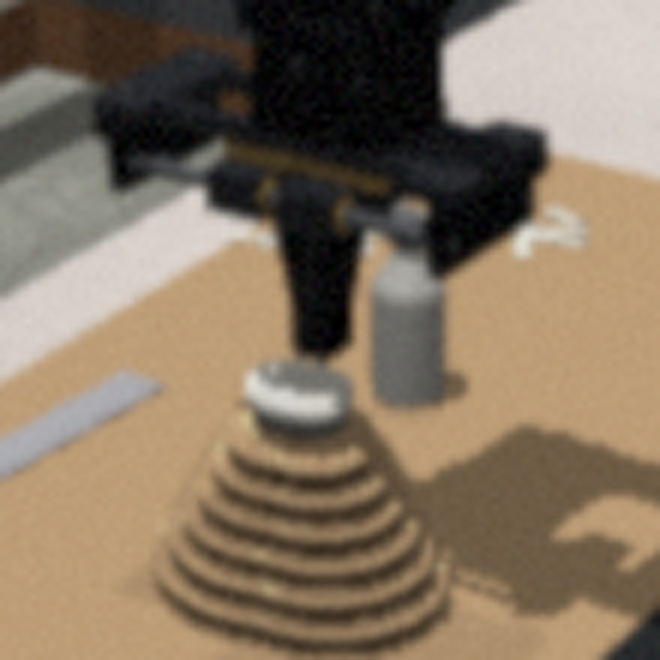

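View pics/csc10.png

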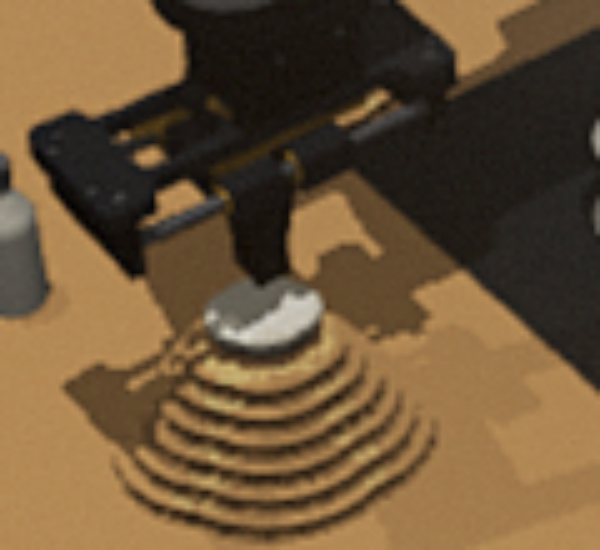

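The tip is about 9 mm short of centre in both x and y. I'll correct that and go down to near contact, expected around 0.072.

>>> {"api": "carry_out", "payload": {"grip": [-1,-1,-1,-1,-1,-1,-1], "slide": [[8,7,0],[1,1,3],[0,0,3],[0,0,3],[0,0,2],[0,0,2],[0,0,0]], "twist": [[-0.009,0.004,0],[0,0,0],[0,0,0],[0,0,0],[0,0,0],[0,0,0],[0,0,0]]}}

```text
time_s: 14.65
position: [0.6785, -0.0124, 0.0791]
tcp_rot: [[0.016, 1.0, 0.009], [1.0, -0.016, -0.002], [-0.002, 0.009, -1.0]]
force: [-0.1, -0.1, -0.5]
opening: -0.002
```

>>> {"api": "carry_out", "payload": {"grip": [-1,-1,-1,-1,-1,-1], "slide": [[0,-4,0],[0,0,2],[0,0,2],[0,0,1.5],[0,0,1],[0,0,0]], "twist": [[0.007,0.002,0],[0,0,0],[0,0,0],[0,0,0],[0,0,0],[0,0,0]]}}

```text
time_s: 15.25
position: [0.6741, -0.0126, 0.0723]
tcp_rot: [[0.016, 1.0, 0.002], [1.0, -0.016, 0.001], [0.001, 0.002, -1.0]]
force: [0.5, 0.9, 1.8]
opening: 0.008
```

>>> {"api": "carry_out", "payload": {"grip": [-1,-1,-1,-1], "slide": [[0,0,1],[0,0,1],[0,0,1],[0,0,0]], "twist": [[0,0,0],[0,0,0],[0,0,0],[0,0,0]]}}

```text
time_s: 15.65
position: [0.6741, -0.0126, 0.0706]
tcp_rot: [[0.016, 1.0, 0.002], [1.0, -0.016, 0.0], [0.0, 0.002, -1.0]]
force: [-0.7, -0.0, 2.7]
opening: 0.007
```

Contact. Bottom is expected near reported z 0.062.

>>> {"api": "carry_out", "payload": {"grip": [-1,-1,-1,-1,-1,-1], "slide": [[0,0,1.5],[0,0,1.5],[0,0,1.5],[0,0,1],[0,0,1],[0,0,0]], "twist": [[0,0,0],[0,0,0],[0,0,0],[0,0,0],[0,0,0],[0,0,0]]}}

```text
time_s: 16.25
position: [0.6741, -0.0126, 0.0639]
tcp_rot: [[0.016, 1.0, 0.002], [1.0, -0.016, 0.0], [0.0, 0.002, -1.0]]
force: [-1.4, -0.3, 3.6]
opening: 0.008
```

>>> {"api": "carry_out", "payload": {"grip": [-1,-1,-1], "slide": [[0,0,1],[0,0,1],[0,0,0.5]], "twist": [[0,0,0],[0,0,0],[0,0,0]]}}

```text
time_s: 16.55
position: [0.6741, -0.0126, 0.0614]
tcp_rot: [[0.016, 1.0, 0.002], [1.0, -0.016, 0.0], [0.0, 0.002, -1.0]]
force: [-0.7, 0.3, 5.6]
opening: 0.009
```

>>> {"api": "carry_out", "payload": {"grip": [-1,-1], "slide": [[0,0,1.2],[0,0,1]], "twist": [[0,0,0],[0,0,0]]}}

```text
time_s: 16.75
position: [0.6742, -0.0126, 0.0601]
tcp_rot: [[0.016, 1.0, 0.002], [1.0, -0.016, 0.0], [0.0, 0.002, -1.0]]
force: [-3.5, 0.6, 7.9]
opening: 0.004
```

Bottomed at about 8 N. I'll lift off and check all three.

>>> {"api": "carry_out", "payload": {"grip": [-1,-1,-1,-1,-1,-1,-1,-1,-1,-1,-1], "slide": [[0,0,-8],[0,0,-30],[0,0,-40],[0,0,-40],[20,-30,0],[20,-30,0],[20,-30,0],[20,-30,0],[10,-10,0],[0,0,0],[0,0,0]], "twist": [[0,0,0],[0,0,0],[0,0,0],[0,0,0],[0,0,0],[0,0,0],[0,0,0],[0,0,0],[0,0,0],[0,0,0],[0,0,0]]}}

```text
time_s: 17.85
position: [0.5466, 0.0804, 0.1803]
tcp_rot: [[0.018, 1.0, 0.012], [1.0, -0.018, -0.001], [-0.0, 0.012, -1.0]]
force: [0.1, -0.9, -0.5]
opening: 0.006
```

```bash
python3 look.py s11 130 240 200 310; python3 -c "
from h import *
cap('scene','sc11.png')"; for a in side1,249,195,.07,.11 s11,249,199,.07,.11 sc2,243,222,.07,.11 sc11,243,225,.07,.11 sc2,250,159,.04,.08 sc11,250,163,.04,.08 s11,344,192,.04,.08 sc2,376,267,.02,.06 sc11,376,270,.02,.06 s11,252,288,.02,.06; do python3 z.py $a 2>&1|tail -1; done
```

```text
[0.5466 0.0804 0.1803] [ 0.08 -0.86 -0.5 ]
[-0.04  0.24 -0.14]
side1 153 z [0.0927 0.0942 0.0959] rows 190 200 cols 241 258
s11 156 z [0.0823 0.0851 0.0869] rows 193 203 cols 241 259
sc2 242 z [0.0914 0.0932 0.0952] rows 216 229 cols 231 253
sc11 244 z [0.082  0.0839 0.0859] rows 218 231 cols 231 254
sc2 151 z [0.0679 0.0702 0.0727] rows 154 163 cols 240 258
sc11 152 z [0.0569 0.0597 0.0619] rows 157 166 cols 240 259
s11 135 z [0.0588 0.0607 0.0628] rows 185 194 cols 336 354
sc2 221 z [0.0449 0.0468 0.0489] rows 259 274 cols 365 387
sc11 288 z [0.0336 0.0357 0.0376] rows 262 277 cols 365 387
s11 304 z [0.0345 0.0368 0.0386] rows 282 296 cols 240 264
```

View pics/s11.png

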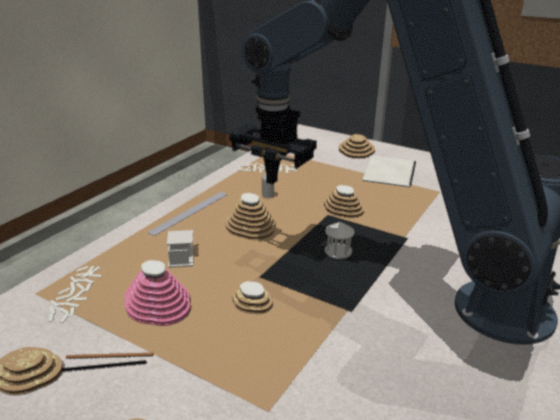

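View pics/sc11.png

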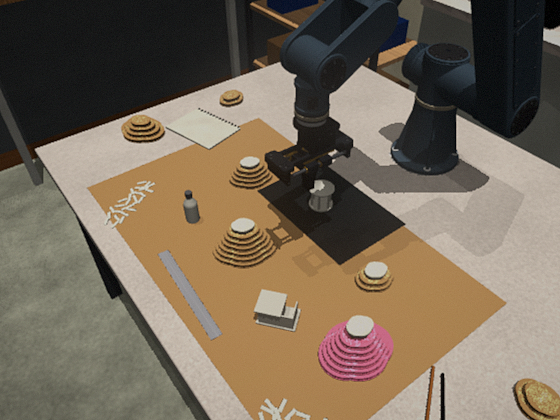

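Side-view heights are 85.1, 60.7 and 36.8 mm, against 85, 61 and 37 mm for fully down. The scene camera reads about 1.2 mm lower on all three, a constant bias it also showed before pressing. The pavilion (340,240), house (180,245) and glue bottle haven't moved, and the arm is clear.

```bash
python3 -c "
from rig import bot
print(bot.hand_in())"
```

```text
the job is handed in; nothing more can be done
None
```

All three summits are down on their terraces, pressed in the order low, middle, tallest with the shut fingertips. The job was handed in at about 18 s of the 53 s allowed.

| Hill | Rest height, side camera | Fully down |
|---|---|---|
| low | 36.8 mm | 37 mm |
| middle | 60.7 mm | 61 mm |
| tallest | 85.1 mm | 85 mm |

- **Force:** each press slid at about 3–4 N, then the force rose to about 8 N when the summit met the terrace. I stopped there.
- **Other objects:** in the last pictures the pavilion, house, glue bottle and pink hill looked to be where they started. The robot was touching nothing.

Two readings disagreed:
- **Fingertip height:** with the fingers shut, the tips were about 21 mm higher than the reported tool point. I found contact by force and pictures, not by the reported height.
- **Scene camera:** it read the summits about 1 mm lower than the side camera, both before and after pressing. I took this as a calibration offset.

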